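# Tip two cartons flat into the taped stock bay

## Task

Two cardboard cartons stand on end at one edge of the taped rectangle on the prep table. For the stock count, tip each one over where it stands by pushing it high on its labelled face, so that both end up lying flat, labels up, side by side and entirely within the outline (on the tape is fine). Do not pick the cartons up or slide them along upright, and leave the jar, the tin and the shaker where they are.

Things in the scene. Friction and masses are not known exactly. Their poses are not given: they have to be found in the camera images.
- bay: Flat outline of black tape, 20 mm wide, on the steel table: a rectangle 250 mm (its x) by 300 mm (its y) over the outer edges of the tape; nothing bumps into it. Origin at its centre on the table top. The cartons stand at its -x end, their front (+x) faces 30 to 55 mm inside the tape's outer edge there; its +x axis points the way they should fall.
- carton_big: The larger closed cardboard carton, standing on end: 45 mm thick (x), 80 mm wide (y), 160 mm tall (z). Loose, 0.15 to 0.45 kg. Origin: centre of its underside. The -x broad face bears a blank white label; the +x broad face looks over the bay (within 6 degrees of bay +x) and must end underneath. Cartons stand side by side, about 140 mm between centres, either one on either side.
- carton_big_corner0 (a point): Corner of carton_big's +x broad face (the face that ends underneath): -y side, bottom end of the carton as it stands.
- carton_big_corner1 (a point): Corner of carton_big's +x broad face (the face that ends underneath): +y side, bottom end of the carton as it stands.
- carton_big_corner2 (a point): Corner of carton_big's +x broad face (the face that ends underneath): -y side, top end of the carton as it stands.
- carton_big_corner3 (a point): Corner of carton_big's +x broad face (the face that ends underneath): +y side, top end of the carton as it stands.
- carton_small: The smaller closed cardboard carton, standing on end: 45 mm thick (x), 70 mm wide (y), 145 mm tall (z). Loose, 0.15 to 0.45 kg. Origin: centre of its underside. The -x broad face bears a blank white label; the +x broad face looks over the bay (within 6 degrees of bay +x) and must end underneath. Cartons stand side by side, about 140 mm between centres, either one on either side.
- carton_small_corner0 (a point): Corner of carton_small's +x broad face (the face that ends underneath): -y side, bottom end of the carton as it stands.
- carton_small_corner1 (a point): Corner of carton_small's +x broad face (the face that ends underneath): +y side, bottom end of the carton as it stands.
- carton_small_corner2 (a point): Corner of carton_small's +x broad face (the face that ends underneath): -y side, top end of the carton as it stands.
- carton_small_corner3 (a point): Corner of carton_small's +x broad face (the face that ends underneath): +y side, top end of the carton as it stands.
- jar: Closed glass jar with a white lid, 68 mm across, 115 mm tall, standing beside the bay on its +y side. Loose; to be left alone. Origin at the centre of its underside.
- tin: Metal can with a paper band, 74 mm across, 90 mm tall, standing beyond the bay's +x end. Loose; to be left alone. Origin at the centre of its underside.
- shaker: Steel shaker with a domed top, 62 mm across, 100 mm tall, standing beside the bay on its -y side. Loose; to be left alone. Origin at the centre of its underside.
Not all that is in view belongs to the job. Leave any red look-alike of the carton_big alone.

How it is judged (in metres and radians):
At the end, for the whole second after the job is handed in: Both cartons lie flat on the table on their +x broad faces (labels up, within about 8 degrees), all corners inside the outer edge of the tape rectangle, at rest; jar, tin and shaker upright within 20 mm of where they began (x of carton_big_corner0 in the frame of bay between -0.125 and 0.125 m and y of carton_big_corner0 in the frame of bay between -0.15 and 0.15 m and x of carton_big_corner1 in the frame of bay between -0.125 and 0.125 m and y of carton_big_corner1 in the frame of bay between -0.15 and 0.15 m and x of carton_big_corner2 in the frame of bay between -0.125 and 0.125 m and y of carton_big_corner2 in the frame of bay between -0.15 and 0.15 m and x of carton_big_corner3 in the frame of bay between -0.125 and 0.125 m and y of carton_big_corner3 in the frame of bay between -0.15 and 0.15 m and angle between each of carton_big, carton_small's own x axis and vertical above 3 rad and height (world z) of each of carton_big, carton_small below 0.032 m and linear speed of each of carton_big, carton_small below 0.02 m/s and angular speed of each of carton_big, carton_small below 0.1 rad/s and x of carton_small_corner0 in the frame of bay between -0.125 and 0.125 m and y of carton_small_corner0 in the frame of bay between -0.15 and 0.15 m and x of carton_small_corner1 in the frame of bay between -0.125 and 0.125 m and y of carton_small_corner1 in the frame of bay between -0.15 and 0.15 m and x of carton_small_corner2 in the frame of bay between -0.125 and 0.125 m and y of carton_small_corner2 in the frame of bay between -0.15 and 0.15 m and x of carton_small_corner3 in the frame of bay between -0.125 and 0.125 m and y of carton_small_corner3 in the frame of bay between -0.15 and 0.15 m and distance of each of jar, tin, shaker from where it was at the start of the episode below 0.02 m and angle between each of jar, tin, shaker's own z axis and vertical below 0.2 rad); the robot touches nothing.
It fails at once if carton_big lifted off the table (height (world z) of carton_big above 0.06 m).
It fails at once if carton_big slid or carried more than 40 mm while still upright (angle between carton_big's own z axis and vertical below 0.12 rad and distance of carton_big from where it was at the start of the episode above 0.04 m).
It fails at once if carton_small lifted off the table (height (world z) of carton_small above 0.06 m).
It fails at once if carton_small slid or carried more than 40 mm while still upright (angle between carton_small's own z axis and vertical below 0.12 rad and distance of carton_small from where it was at the start of the episode above 0.04 m).
It fails at once if jar, tin or shaker pushed aside or knocked over ((distance of jar from where it was at the start of the episode above 0.02 m or angle between jar's own z axis and vertical above 0.2 rad) or (distance of tin from where it was at the start of the episode above 0.02 m or angle between tin's own z axis and vertical above 0.2 rad) or (distance of shaker from where it was at the start of the episode above 0.02 m or angle between shaker's own z axis and vertical above 0.2 rad)).
It also fails if it takes over 48 s, if anything falls off the work surface, if the arm or the gripper's body presses on something with over 40 N, if the wrist force passes 120 N, or if a joint passes its speed limit or range.

## Robot

A 6-joint arm with a two-finger parallel gripper is mounted at the origin on the work surface. World frame = base frame: x ahead of the robot, y to its left, z up, the work surface at z = 0. Lengths are in mm, angles in degrees, forces in N, time in s.
With the tool pointing down it reaches from about 350 to 850 mm from the base axis. Payload 8.1 kg.
Tool frame: the origin (TCP) lies on the centre line of the jaws, within the pads' length; the fingertips stand 19 mm ahead of it and the grasp point (between the pads) is the TCP; z points along the fingers, y is the direction in which the jaws open and shut (so a half turn about z gives the same grasp; the last joint's range is limited). The gripper opens to 85 mm and grips with 20 to 120 N. Pads are 22 mm wide; open, the fingers measure 114 mm over their backs; the gripper's body (76 mm by 85 mm) begins 54 mm behind the grasp point. The pads swing forward as they close: fully open they stand 13 mm farther back than shut.
Start: joints at [69.935, 7.471, 85.268, -0, 87.261, -4.893], TCP at [157.008, 579.098, 250.292] pointing down, gripper open.
Joint ranges: [-169.43, 169.43], [-51.17, 129.36], [1.28, 143.12], [-76.62, 256.62], [0, 156.53], [-152.29, 152.29]. Speed limits (degrees/s): [136.94, 136.94, 159.86, 180, 180, 180].

## Interface

Orientations are given as [roll, pitch, yaw] about the fixed x, y, z axes, in that order (R = Rz(yaw) Ry(pitch) Rx(roll)).
In Python, from bench import r, viewer gives the robot as it stands.
- The arm moves only by the tool carry_out, never from a script. Its argument "commands" is a list that holds one entry, the list of rows, each a list of 7 numbers: the finger opening in mm, from 0 to 85.4, then the shift along the tool's x, y, z in mm, then the turn, a rotation vector about the tool's x, y, z in degrees. A call has 1 to 5 rows; each row is the pose to reach, as a shift and turn from the pose commanded when the call began, along the tool's axes at that moment; what a row does not reach only later rows make up. A row lasts 1/8 s, in which the tool goes at most 62.5 mm and 10.7 degrees, less where a joint would pass 70% of its speed; a pose out of reach is approached as far as the arm can. A call with a gripper value outside its range is refused whole. The fingers move at their own pace and stop on an object; "grip_force" is the grip in N (left out, the last holds). Time passes only in rows, so rows that repeat a pose let the fingers close. It gives the time, the measured TCP pose, the force and the opening at its end, in the units of the state.
- r.sense(): the state, without advancing time (a new reading comes with each control period).
- viewer.snapshot(name): name is "side" or "top"; returns the picture (400x640x3 uint8, red, green, blue); there is no depth.
- viewer.calibration(name): a dict with "camera_matrix" (3x3 intrinsics, pixels), "rvec" (rotation vector, rad) and "tvec" (3), from world to camera coordinates, as OpenCV has them. Camera axes: x right, y down, z forward; pixel columns grow to the right and rows downward; lengths in mm; the calibration is good to about 2 mm. A picture is of the moment at which its call begins. calibration takes no time and is no camera call.
- r.hand_in(): hands the job in, once; it reports no verdict.
The state is a dict: "time": time; "joint_pos": joint angles; "qd": joint speeds; "joint_efforts": joint torques, N m; "tool_pos": TCP position; "tcp_rot": TCP orientation; "ft_force": force on the tool from outside, world axes, zero at the start; "wrist_torque": the same for the moment, N m; "finger_gap": finger opening in mm.
Only numpy, scipy, OpenCV 4.12 (cv2) and the standard library are available. Lean on these libraries where they do the work, as an engineer would, in place of code of your own. Each camera call takes 0.05 s, during which the arm holds its last target. There are 200 camera calls.

## Working session

There is one attempt and no reset: what is moved stays moved. The work goes in short steps, Python scripts to look and compute and a tool call to move; the robot and the scene stay as the last step left them, time stands still between calls to the robot, and variables do not carry over. Pictures are saved under pics/ and viewed, about 8 in all and at most 12, crops included, and the job is handed in when it is done.

Besides the shell and the picture viewer there is one more tool, called after "Request:" by a JSON object that holds its "api" and its "payload". carry_out: Moves the arm, as the interface text tells. Its arguments: {"type":"object","properties":{"commands":{"type":"array","items":{"type":"array","items":{"type":"array","items":{"type":"number"}}}},"grip_force":{"type":"number"}},"required":["commands"]}

```bash
mkdir -p pics; python3 - <<'E'
from bench import r, viewer
import cv2,numpy as np
for n in("top","side"):
    cv2.imwrite(f"pics/{n}0.png",viewer.snapshot(n)[:,:,::-1]); c=viewer.calibration(n)
    R=cv2.Rodrigues(np.array(c["rvec"],float))[0]; print(n,np.array(c["camera_matrix"]).tolist(),"cam at",(-R.T@np.array(c["tvec"]).ravel()).round(0),R.round(2).tolist())
print(r.sense())
E
```

```text
top [[411.033141497411, 0.0, 319.32582980296417], [0.0, 411.033141497411, 198.23402779746573], [0.0, 0.0, 1.0]] cam at [ 430.   31. 1018.] [[0.02, -1.0, -0.02], [-0.99, -0.02, -0.16], [0.16, 0.02, -0.99]]
side [[409.51332257477463, 0.0, 326.2488384368572], [0.0, 409.51332257477463, 194.587022637969], [0.0, 0.0, 1.0]] cam at [ 357. -524.  591.] [[0.92, -0.38, -0.02], [-0.25, -0.57, -0.78], [0.29, 0.73, -0.62]]
{'time': 0.1, 'joint_pos': array([ 6.99362099e+01,  7.51218499e+00,  8.53236112e+01,  2.20965100e-04,
        8.72614167e+01, -4.89377317e+00]), 'qd': array([-0.01784811,  0.00747257, -0.14101905, -0.01151609, -0.01201168,
        0.0520729 ]), 'joint_efforts': array([ 7.56416994e-04, -5.70953035e+01, -5.01939762e+01, -2.60504912e-04,
        8.27461045e-03,  5.73434932e-05]), 'tool_pos': array([156.83418826, 578.65650169, 249.32918836]), 'tcp_rot': array([-1.79903160e+02, -8.51299004e-03,  1.64829965e+02]), 'ft_force': array([-0.63008111, -0.20900953,  0.84099823]), 'wrist_torque': array([-0.00977031,  0.0282833 , -0.00192713]), 'finger_gap': 85.18049348387646}
```

View pics/top0.png

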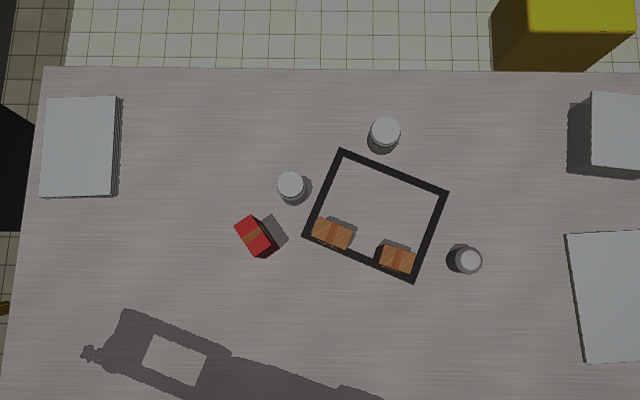

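View pics/side0.png

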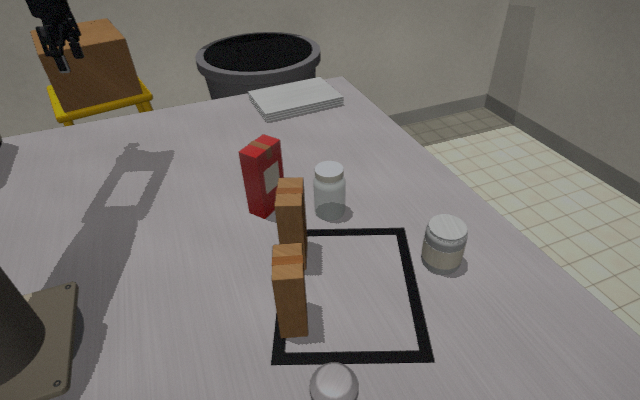

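Top view: tape corners are near (342,149), (448,191), (413,283) and (302,236). The orange carton tops are at (332,233) and (397,258), the jar at (290,184), the tin at (385,132) and the shaker at (465,260). Possible mix-ups: the red carton at (256,236), which is the look-alike to leave alone, the brown box on the yellow stool in the background (side view), and the two orange cartons, which I'll tell apart by size.

```bash
cat > h.py <<'E'
from bench import r, viewer
import cv2,numpy as np
def cal(n):
    c=viewer.calibration(n); K=np.array(c["camera_matrix"],float)
    return K,cv2.Rodrigues(np.array(c["rvec"],float))[0],np.array(c["tvec"],float).ravel()
def ray(n,px,z):
    K,R,t=cal(n); px=np.atleast_2d(np.array(px,float)); o=-R.T@t
    d=(np.c_[px,np.ones(len(px))]@np.linalg.inv(K).T)@R
    return o+d*((z-o[2])/d[:,2])[:,None]
def proj(n,P):
    K,R,t=cal(n); return cv2.projectPoints(np.array(P,float).reshape(-1,1,3),cv2.Rodrigues(R)[0],t,K,None)[0].reshape(-1,2)
def cnts(m,a=60):
    return [c for c in cv2.findContours(m.astype(np.uint8),cv2.RETR_EXTERNAL,cv2.CHAIN_APPROX_NONE)[0] if cv2.contourArea(c)>a]
def rect(n,c,z):
    w=ray(n,c.reshape(-1,2),z)[:,:2].astype(np.float32); return cv2.minAreaRect(w)
def orange(im):
    h=cv2.cvtColor(im,cv2.COLOR_RGB2HSV); return (h[...,0]>6)&(h[...,0]<20)&(h[...,1]>110)
E
python3 - <<'E'
from h import *
im=viewer.snapshot("top")
roi=np.zeros(im.shape[:2],bool); roi[140:295,295:455]=1
black=(im.max(2)<40)&roi
# the tape with the cartons filled in
for c in cnts(black,400):
    b=rect("top",c,0); print("tape",np.round(b[0],1),np.round(b[1],1),round(b[2],1)); print(cv2.boxPoints(b).round(0).tolist())
h=cv2.cvtColor(im,cv2.COLOR_RGB2HSV); o=orange(im)&roi
for c in cnts(o,100):
    x,y,w,hh=cv2.boundingRect(c); m=np.zeros(o.shape,np.uint8); cv2.drawContours(m,[c],-1,1,-1)
    v=h[...,2][m>0]; print((x,y,w,hh),cv2.contourArea(c),"V",np.percentile(v,[5,25,50,75,95]))
    for z in(145,160):
        b=rect("top",c,z); print(z,np.round(b[0],1),np.round(b[1],1),round(b[2],1))
cv2.imwrite("pics/c1.png",cv2.resize(im[130:300,220:490,::-1],None,fx=2.9,fy=2.9,interpolation=cv2.INTER_CUBIC))
s=viewer.snapshot("side"); cv2.imwrite("pics/c2.png",cv2.resize(s[170:370,230:440,::-1],None,fx=2.9,fy=2.9,interpolation=cv2.INTER_CUBIC))
E
```

```text
tape [563.9 -88.9] [298.3 248.4] 68.1
[[393.0, -181.0], [623.0, -274.0], [735.0, 3.0], [504.0, 96.0]]
(378, 244, 38, 30) 667.0 V [104.7  119.   124.   129.   134.15]
145 [ 450.2 -117.4] [69.6 44.5] 72.6
160 [ 449.8 -114.9] [68.4 43.7] 72.6
(311, 217, 42, 33) 761.5 V [108. 122. 125. 129. 133.]
145 [500.8  20. ] [80.1 46.6] 67.7
160 [499.6  20.2] [78.7 45.8] 67.7
```

View pics/c1.png

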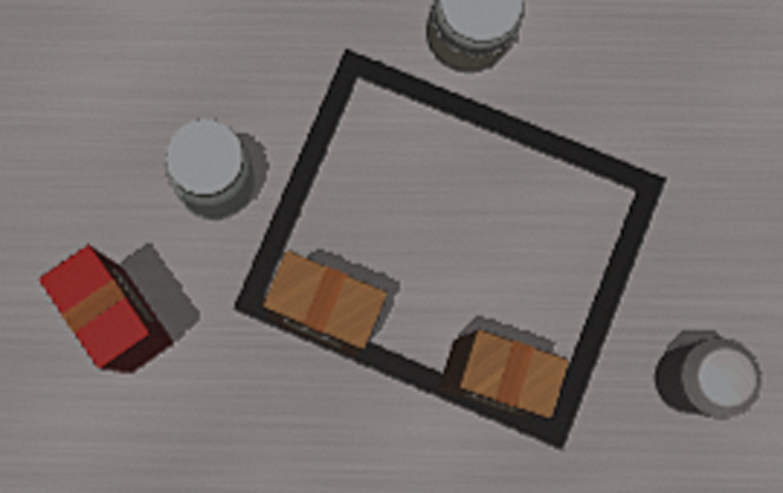

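View pics/c2.png

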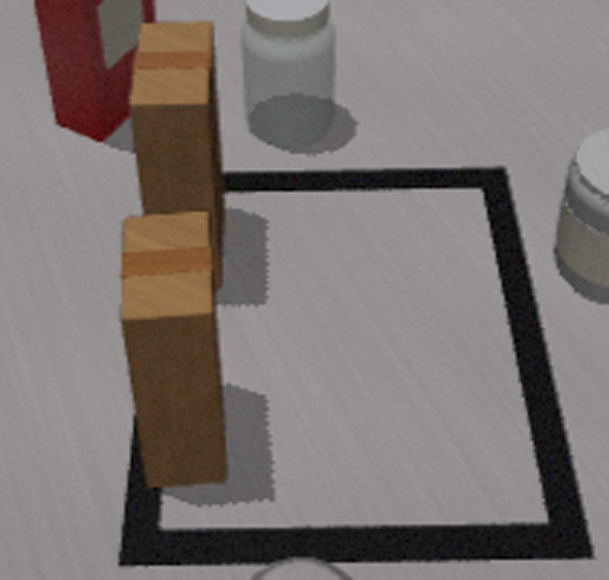

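The tape measures 298×248 (nominal 300×250). The left carton's top is 80×46, so it is carton_big, and the right one's is 70×44.5, so it is carton_small. Both crops show them orange and standing on the tape's -x edge; the red carton at (95,310) in the crop is separate. I'll go for the big one first, approaching from behind.

Request:
{"api": "carry_out", "payload": {"commands": [[[30,-50,-55,0,0,0,3],[30,-100,-110,0,0,0,7],[30,-140,-155,0,0,0,7],[30,-180,-195,0,0,0,7],[30,-205,-220,0,0,0,7]]]}}

```text
time: 0.82
tool_pos: [297.9, 311.1, 250.3]
tcp_rot: [180.0, 0.0, 157.8]
ft_force: [1.0, 0.1, 0.7]
finger_gap: 29.9
```

```bash
cat >> h.py <<'E'
from scipy.spatial.transform import Rotation as Ro
def go(P,yaw):
    s=r.sense(); R=Ro.from_euler("xyz",s["tcp_rot"],degrees=True)
    T=Ro.from_euler("xyz",[180,0,yaw],degrees=True)
    print("t",round(s["time"],2),s["tool_pos"].round(1),s["tcp_rot"].round(1),"gap",round(s["finger_gap"],1),"F",s["ft_force"].round(1))
    print("shift",(R.inv().apply(np.array(P)-s["tool_pos"])).round(1),"turn",(R.inv()*T).as_rotvec(degrees=True).round(1))
E
python3 -c "
from h import *
go([436.7,46,250],157.7)"
```

```text
t 0.82 [297.9 311.1 250.3] [180.    0.  157.8] gap 29.9 F [1.  0.1 0.7]
shift [-228.6 -193.1    0.3] turn [0.  0.  0.1]
```

Request:
{"api": "carry_out", "payload": {"commands": [[[30,-40,-34,0,0,0,0],[30,-90,-76,0,0,0,0],[30,-140,-118,0,0,0,0],[30,-188,-159,0,0,0,0],[30,-228,-193,0,0,0,0]]]}}

```text
time: 1.45
tool_pos: [436.2, 46.2, 250.5]
tcp_rot: [180.0, 0.0, 157.8]
ft_force: [-0.1, 0.2, 1.1]
finger_gap: 30.4
```

```bash
python3 -c "
from h import *
go([436.7,46,157],157.7)"
```

```text
t 1.45 [436.2  46.2 250.5] [180.    0.  157.8] gap 30.4 F [-0.1  0.2  1.1]
shift [-0.5 -0.1 93.5] turn [0.  0.  0.1]
```

Descend, then push slowly (30 mm to near contact first).

Request:
{"api": "carry_out", "payload": {"commands": [[[30,0,0,45,0,0,0],[30,0,0,93,0,0,0],[30,-8,0,93,0,0,0],[30,-18,0,93,0,0,0],[30,-25,0,93,0,0,0]]]}}

```text
time: 2.08
tool_pos: [461.3, 38.7, 160.1]
tcp_rot: [179.9, 0.2, 157.8]
ft_force: [0.1, 0.6, -0.2]
finger_gap: 30.0
```

```bash
python3 - <<'E'
from h import *
go([499.6,20.2,157],157.7)
s=viewer.snapshot("side"); cv2.imwrite("pics/p1.png",cv2.resize(s[120:370,170:440,::-1],None,fx=2.4,fy=2.4))
E
```

```text
t 2.08 [461.3  38.7 160.1] [179.9   0.2 157.8] gap 30.0 F [ 0.1  0.6 -0.2]
shift [-42.5  -2.7   3.3] turn [0.1 0.2 0.1]
```

View pics/p1.png

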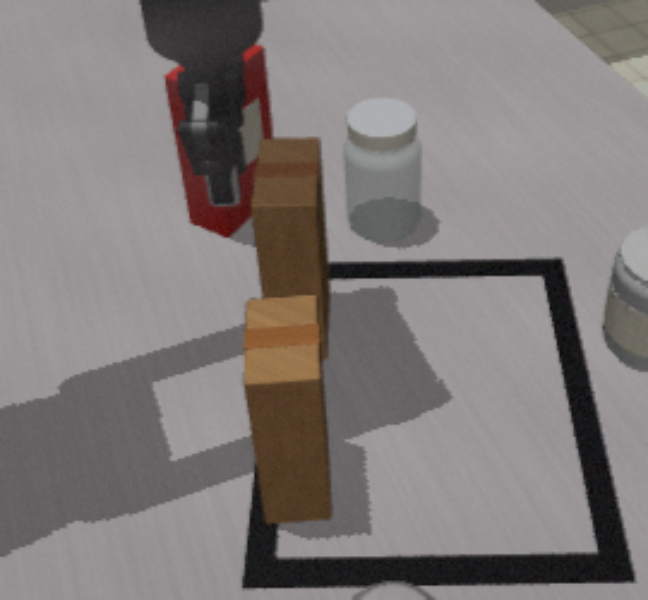

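The fingers are just behind the big carton (crop about (222,190)), high on its label face, with nothing disturbed. Now push.

Request:
{"api": "carry_out", "payload": {"commands": [[[30,-6,-2,4,0,0,0],[30,-13,-2,4,0,0,0],[30,-20,-2,4,0,0,0],[30,-27,-2,4,0,0,0],[30,-34,-2,4,0,0,0]]]}}

```text
time: 2.75
tool_pos: [490.0, 24.0, 153.3]
tcp_rot: [180.0, 0.0, 157.8]
ft_force: [0.4, 0.0, 0.3]
finger_gap: 30.0
```

```bash
python3 - <<'E'
from h import *
go([499.6,20.2,157],157.7)
s=viewer.snapshot("side"); cv2.imwrite("pics/p2.png",cv2.resize(s[120:370,170:440,::-1],None,fx=2.4,fy=2.4))
E
```

```text
t 2.75 [490.   24.  153.3] [180.    0.  157.8] gap 30.0 F [0.4 0.  0.3]
shift [-10.4   0.1  -3.7] turn [0.  0.  0.1]
```

View pics/p2.png

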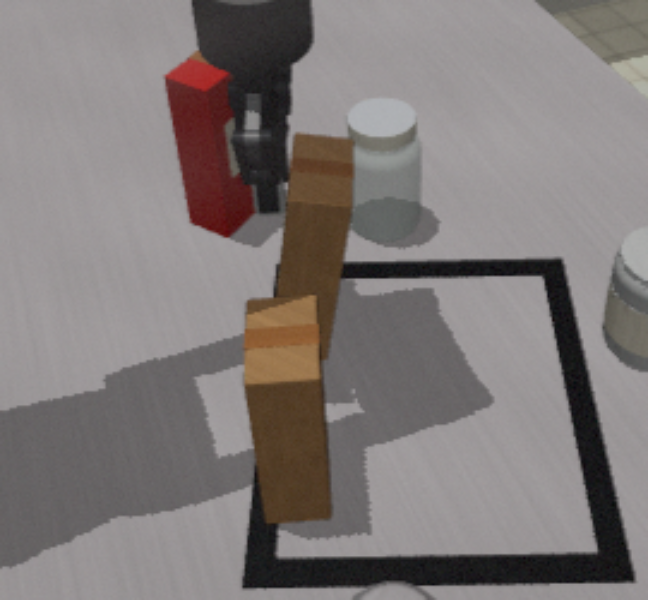

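The big carton is tilting about its front edge (top at crop (322,165), base unmoved at about (325,355)). Keep pushing at the same slow pace past the balance point.

Request:
{"api": "carry_out", "payload": {"commands": [[[30,-7,0,0,0,0,0],[30,-14,0,0,0,0,0],[30,-21,0,0,0,0,0],[30,-28,0,0,0,0,0],[30,-33,0,0,0,0,0]]]}}

```text
time: 3.42
tool_pos: [520.5, 11.6, 153.3]
tcp_rot: [-180.0, 0.0, 157.8]
ft_force: [0.5, -0.5, -0.0]
finger_gap: 30.0
```

Request:
{"api": "carry_out", "payload": {"commands": [[[30,0,0,0,0,0,0],[30,20,0,-10,0,0,0],[30,40,0,-50,0,0,0],[30,40,0,-90,0,0,0],[30,40,0,-95,0,0,0]]]}}

```text
time: 4.05
tool_pos: [484.5, 27.0, 252.2]
tcp_rot: [179.9, 0.3, 157.8]
ft_force: [-0.1, -0.8, -0.5]
finger_gap: 30.2
```

```bash
python3 - <<'E'
from h import *
n=np.array([np.cos(np.radians(17.4)),-np.sin(np.radians(17.4))]); p=np.array([450.2,-117.4])-68*n
go([*p,250],162.6)
s=viewer.snapshot("side"); t=viewer.snapshot("top")
a=s[120:370,170:440,::-1]; b=cv2.resize(t[130:300,220:490,::-1],(270,170)); 
cv2.imwrite("pics/p3.png",cv2.resize(np.hstack([a,np.vstack([b,np.zeros((80,270,3),np.uint8)])]),None,fx=1.48,fy=1.48))
E
```

```text
t 4.05 [484.5  27.  252.2] [179.9   0.3 157.8] gap 30.2 F [-0.1 -0.8 -0.5]
shift [  45.1 -152.3    1.6] turn [ 0.1  0.4 -4.8]
```

View pics/p3.png

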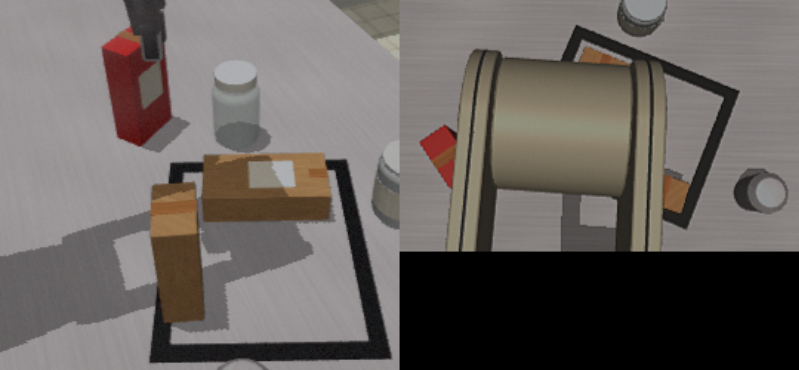

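The big carton lies flat with its label up (side crop about (270,185)). Its +x end is close to the tape, so I'll measure it after the second one. Now for the small carton.

Request:
{"api": "carry_out", "payload": {"commands": [[[30,25,-30,0,0,0,-2],[30,45,-70,0,0,0,-5],[30,45,-115,0,0,0,-5],[30,45,-152,0,0,0,-5],[30,45,-152,0,0,0,-5]]]}}

```text
time: 4.78
tool_pos: [382.6, -98.4, 246.6]
tcp_rot: [-180.0, -0.1, 162.6]
ft_force: [0.0, -0.2, 0.9]
finger_gap: 30.1
```

Request:
{"api": "carry_out", "payload": {"commands": [[[30,0,0,40,0,0,0],[30,0,0,80,0,0,0],[30,0,0,109,0,0,0],[30,-14,0,109,0,0,0],[30,-25,0,109,0,0,0]]]}}

```text
time: 5.4
tool_pos: [407.8, -103.4, 137.9]
tcp_rot: [180.0, -0.1, 162.9]
ft_force: [-0.1, 0.3, -0.3]
finger_gap: 29.9
```

```bash
python3 - <<'E'
from h import *
go([450.2,-117.4,141],162.6)
E
```

```text
t 5.4 [ 407.8 -103.4  137.9] [ 1.800e+02 -1.000e-01  1.629e+02] gap 29.9 F [-0.1  0.3 -0.3]
shift [-44.7  -0.9  -3.2] turn [ 0.  -0.1  0.3]
```

Request:
{"api": "carry_out", "payload": {"commands": [[[30,-6,-1,-3,0,0,0],[30,-12,-1,-3,0,0,0],[30,-18,-1,-3,0,0,0],[30,-24,-1,-3,0,0,0],[30,-30,-1,-3,0,0,0]]]}}

```text
time: 6.02
tool_pos: [436.6, -114.2, 142.3]
tcp_rot: [180.0, 0.0, 162.8]
ft_force: [-1.0, 0.6, 0.8]
finger_gap: 30.0
```

Request:
{"api": "carry_out", "payload": {"commands": [[[30,-6,0,0,0,0,0],[30,-11,0,0,0,0,0],[30,-16,0,0,0,0,0],[30,-21,0,0,0,0,0],[30,-26,0,0,0,0,0]]]}}

```text
time: 6.65
tool_pos: [461.3, -121.9, 142.3]
tcp_rot: [-180.0, -0.0, 162.8]
ft_force: [-0.2, 0.1, -0.5]
finger_gap: 29.7
```

```bash
python3 - <<'E'
from h import *
go([450.2,-117.4,141],162.6)
s=viewer.snapshot("side"); cv2.imwrite("pics/p4.png",cv2.resize(s[120:370,170:440,::-1],None,fx=2,fy=2))
E
```

```text
t 6.65 [ 461.3 -121.9  142.3] [-180.    -0.   162.8] gap 29.7 F [-0.2  0.1 -0.5]
shift [12.   1.   1.3] turn [-0.  -0.   0.2]
```

View pics/p4.png

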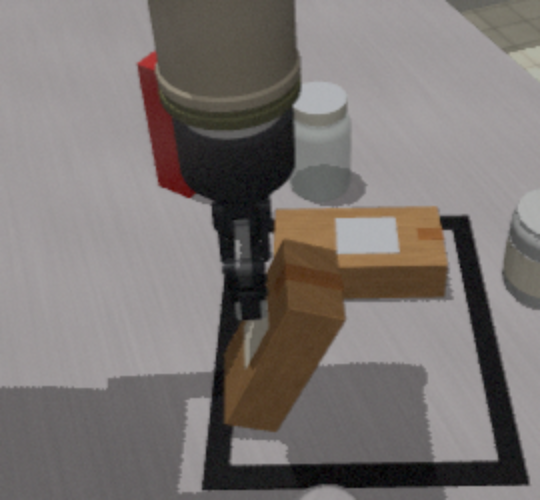

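The small carton is already toppling forward about its base. Let it land, then retreat back and up, clear of the cameras.

Request:
{"api": "carry_out", "payload": {"commands": [[[30,0,0,0,0,0,0],[30,15,0,-10,0,0,0],[30,30,0,-50,0,0,0],[30,30,0,-100,0,0,0],[30,30,30,-110,0,0,0]]]}}

```text
time: 7.32
tool_pos: [442.6, -85.5, 256.7]
tcp_rot: [-180.0, 0.4, 162.7]
ft_force: [0.1, 0.7, -0.4]
finger_gap: 29.9
```

Request:
{"api": "carry_out", "payload": {"commands": [[[30,5,60,0,0,0,0],[30,10,120,0,0,0,0],[30,15,180,0,0,0,0],[30,20,240,0,0,0,0],[30,30,300,0,0,0,0]]]}}

```text
time: 7.95
tool_pos: [501.2, 213.2, 252.4]
tcp_rot: [180.0, 0.0, 162.8]
ft_force: [1.2, 0.5, 1.1]
finger_gap: 29.9
```

```bash
python3 - <<'E'
from h import *
go([450,-117,250],162.6)
s=viewer.snapshot("side"); im=viewer.snapshot("top")
roi=np.zeros(im.shape[:2],bool); roi[120:295,285:460]=1
o=orange(im)&roi; C=np.array([563.9,-88.9]); a=np.radians(-21.9); X=np.array([np.cos(a),np.sin(a)]); Y=np.array([-X[1],X[0]])
o=cv2.morphologyEx(o.astype(np.uint8),cv2.MORPH_CLOSE,np.ones((3,3)))
for c in cnts(o,300):
    b=rect("top",c,45); p=cv2.boxPoints(b)-C; print("box",np.round(b[0],0),np.round(b[1],1),round(b[2],1),"bay corners",np.c_[p@X,p@Y].round(0).tolist())
A=s[120:370,170:440,::-1]; b=im[130:300,220:490,::-1]
cv2.imwrite("pics/p5.png",cv2.resize(np.hstack([A,np.vstack([b,np.zeros((80,270,3),np.uint8)])]),None,fx=1.48,fy=1.48))
E
```

```text
t 7.95 [501.2 213.2 252.4] [180.    0.  162.8] gap 29.9 F [1.2 0.5 1.1]
shift [ -48.6 -330.6    2.4] turn [0.  0.  0.2]
box [ 545. -146.] [ 72.2 146.2] 72.4 bay corners [[-66.0, -101.0], [79.0, -90.0], [74.0, -18.0], [-72.0, -29.0]]
box [596. -19.] [ 78.7 161.7] 68.2 bay corners [[-77.0, 38.0], [84.0, 38.0], [84.0, 117.0], [-77.0, 116.0]]
```

View pics/p5.png

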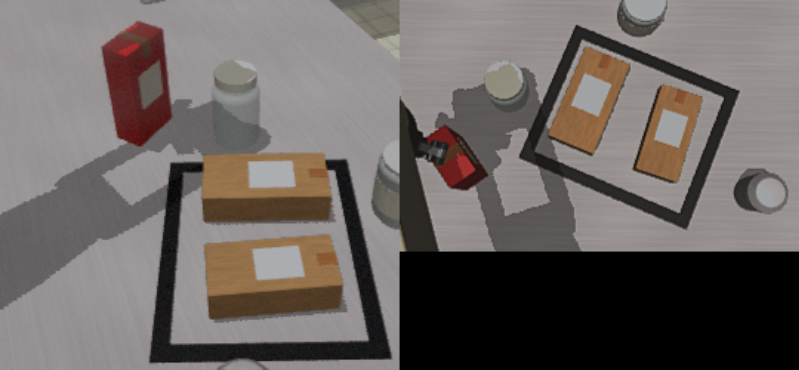

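Both cartons lie flat with labels up, at least 30 mm inside the tape's outer edge. The jar, tin and shaker are at their original pixels, and the arm is clear of everything.

```bash
python3 -c "
from h import *
print(r.hand_in())"
```

```text
the job is handed in; nothing more can be done
None
```

I tipped both cartons over where they stood with slow pushes high on their labelled faces, big one first, then moved the arm clear and handed the job in at about 8 s. No verdict was reported.

- **Cartons:** In the last top and side pictures both lie flat, labels up and side by side. In bay coordinates (outline ±125 by ±150 mm), the measured corners are:
  - Big: x -77 to 84 mm, y 38 to 117 mm.
  - Small: x -72 to 79 mm, y -101 to -18 mm.
  - That leaves at least 30 mm to the outer edge of the tape. The measured sizes, 79×162 and 72×146 mm, match the given ones.
- **Bystanders:** By eye in the last pictures, the jar, tin and shaker stand where they began, and the red carton was not touched. I did not measure their positions to the millimetre.
- **Disagreement:** After the first tip, the side view suggested the big carton's end was close to the tape. The top-view measurement showed about 40 mm to spare, so no correction was needed.

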